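Latch the gear reducer's filler cover and dip its oil

ROBOT

A 6-joint arm with a two-finger parallel gripper is mounted at the origin on a cart in front of the work surface, level with it; the furniture and walls round the work are solid. World frame = base frame: x ahead of the robot, y to its left, z up, the work surface at z = 0. Lengths are in mm, angles in degrees, forces in N, time in s.
With the tool pointing down it reaches from about 300 to 850 mm from the base axis. Payload 4.2 kg.
Tool frame: the origin (TCP) lies midway between the tips of the shut fingers; the grasp point (between the pads) lies env.hold_point_z behind it (env.hold_point_z is the distance from the TCP to the grasp point, in mm); z points along the fingers, y is the line along which they close (so a half turn about z gives the same grasp; the last joint's range is limited). The gripper opens to 91 mm and grips with 3 to 60 N. Pads are 32 mm wide; open, the fingers measure 118 mm over their backs; the gripper's body (76 mm by 178 mm) begins 60 mm behind the grasp point.
Start: joints at [62.395, 18.312, 89.639, -0, 72.044, -1.146], TCP at [256.203, 514.788, 185.476] pointing down, gripper open.
Joint ranges: [-177.97, 177.97], [-48.28, 115.42], [12.27, 149.76], [-77.06, 257.06], [2.81, 150.46], [-146.56, 146.56]. Speed limits (degrees/s): [147.25, 147.25, 180, 180, 180, 180].

INTERFACE

Orientations are given as [roll, pitch, yaw] about the fixed x, y, z axes, in that order (R = Rz(yaw) Ry(pitch) Rx(roll)).
In Python, from workcell import env, viewer, spotter gives the robot as it stands.
- The arm moves only by the tool apply_moves, never from a script. Its arguments are lists of equal length, an entry for each row: "delta_pos": the shift along the world's x, y, z normalised to -1 to 1, where 1 is 120 mm, a list of three; "rot": the turn, a rotation vector about the world's x, y, z normalised to -1 to 1, where 1 is 1.5 rad, a list of three; "hand": the opening, from 0 (shut) to 1 (fully open). A call has 1 to 10 rows; each row is the pose to reach, as a shift and turn from the pose commanded when the call began; what a row does not reach only later rows make up. A row lasts 1/12 s, in which the tool goes at most 41.7 mm and 7.16 degrees, less where a joint would pass 70% of its speed; a pose out of reach is approached as far as the arm can. A call with a number of a shift or a turn outside -1 to 1 is refused whole. A call with a gripper value outside its range is refused whole. The fingers move at their own pace and stop on an object; "newtons" is the grip in N (left out, the last holds). Time passes only in rows, so rows that repeat a pose let the fingers close. It gives the time, the measured TCP pose, the force, the opening and the grip force at its end, in the units of the state.
- env.state(): the state, without advancing time (a new reading comes with each control period).
- viewer.grab_frame(name): name is "side" or "top" or "wrist"; returns a dict with "pixels" (420x560x3 uint8, red, green, blue), "camera_matrix" (3x3 intrinsics, pixels), "k1" (the pictures are not rectified: a ray, as slopes to the right and down, at radius r is drawn at 1 + k1 r^2 times it, then the intrinsics apply), "R" (3x3) and "t" (3): a world point X has camera coordinates R X + t; the wrist camera has in their place "mount" (4x4, takes a point from camera to tool coordinates, whose origin is the TCP and whose axes are the flange's). Camera axes: x right, y down, z forward; pixel columns grow to the right and rows downward; lengths in mm; the calibration is good to about 2 mm. A picture is of the moment at which its call begins: read the wrist's pose just before it. There is no depth.
- env.job_done(): hands the job in; it is judged then, once.
Trained networks look in a picture, given as the dict that the camera call returned (one of the last four; its "shot" number tells which), for a name from the list of things; names that differ only in an ending like _2 or _b are one class to them, and where a whole thing is asked for, a point or a joint stands for the part that bears it (a point fixed in the world has none). Each returns a list of dicts, best first, with "score" (0 to 1); they miss things now and then, are a little off and sometimes report something else, mostly with a low value. They report only what shows in the picture. A call takes as long as a camera call.
- spotter.trace(picture, query): "mask" (420x560 bool, what is visible of it) and "box" ([centre column, centre row, width, height] in pixels, round what is visible of it).
- spotter.landmark_of(picture, query): "position" ([column, row] in pixels: a listed point, or the origin of a listed thing).
The state is a dict: "time_s": time; "qpos": joint angles; "qvel": joint speeds; "effort": joint torques, N m; "ee_pos": TCP position; "ee_rot": TCP orientation; "force": force on the tool from outside, world axes, zero at the start; "torque": the same for the moment, N m; "gripper_width": finger opening in mm; "gripper_force": force on a finger pad.
Only numpy, scipy, OpenCV 4.12 (cv2) and the standard library are available. Lean on these libraries where they do the work, as an engineer would, in place of code of your own. Each camera call takes 0.05 s, during which the arm holds its last target. There are 200 camera calls.

TASK

The gear reducer on the bench has just been topped up with oil: first swing the open hasp on its filler cover right down over the staple, so that the cover is secured. Then take the dipstick from its wooden rest, push it down the slanting dip tube until its collar stops on the tube's mouth, draw it right out again and hold it up level for reading, at least 25 cm above the bench and touching nothing but the gripper. The program finishes while the gripper still holds the dipstick there, still and level (it is not put down or let go), and the pliers, screwdriver, marker and wood offcut on the bench stay where they are.

Things in the scene. Friction and masses are not known exactly. Their poses are not given: they have to be found in the camera images.
- hasp (a joint): the steel hasp strap on the filler cover on top of the gear reducer: angle in rad, 0 = lying flat with the staple through its slot (closed), 1.57 = standing straight up; it starts between 1.0 and 1.7; its stiff hinge stays where it is left (1 to 2 N at the lip moves it)
- hasp_hinge (a point): middle of the hasp's hinge pin, 130 mm above the bench, fixed to the reducer. The pin lies along this frame's y; z is up; the closed strap lies along -x (towards the robot). Strap 40 mm wide, 4 mm thick, its upper face level with the pin's axis when closed, 95 mm long from the pin, ending in a bead 4 mm above that face. Staple: 50 mm from the pin, 23 mm wide along y, rising 15 mm above the closed strap
- hasp_lip (a point): on the strap's outer face, 78 mm from the hinge pin, middle of the lip between slot and bead (57 to 87 mm from the pin), the flat place to push; the frame turns with the strap (z square to the outer face: up when closed, away from the robot when the strap stands up)
- tube_mouth (a point): centre of the rim of the steel dip tube on the reducer's right-hand side, 137 mm above the bench; this frame's z points out of the tube along its axis, 50 degrees above level, leaning away from the reducer. Bore 12 mm, flared at the mouth to about 21 mm inside, 27 mm outside; 118 mm deep and open below that; the reducer is lower than the mouth apart from hasp and staple
- stick_grip (a point): centre of the dipstick's black handle (70 long, 16 wide, 22 mm high), where to grip it; x runs along the stick to its tip, y across the 16 mm width. It starts level, 55 mm above the bench; the whole handle juts out free beyond its rest. From here along x: handle to 35 mm, 10 mm square neck to 61, collar (28 mm diameter) with its stop face at 69, 8 mm round rod to the tapered tip at 184 mm
- stick_collar (a point): centre of the collar's stop face (the side towards the tip); x axis along the stick to the tip
- stick_tip (a point): end of the dipstick rod, 184 mm from the handle's centre; x axis points on out of the tip along the stick
- dipstick: the whole dipstick, about 0.1 kg; origin at the centre of the collar's stop face, x to the tip
- gearbox: the grey gear reducer (housing 130 x 130 mm, top 125 mm above the bench) with its hasp and tube, fixed on a steel plate 170 x 160 mm; a shaft sticks out on its left; origin under the centre of the plate, on the bench; -x is its front (towards the robot)
- stick_rest: fixed wooden rest, 44 mm wide, two posts 62 mm high with open-topped slots under the dipstick's neck and rod (lift the stick straight up); origin on the bench below the place of the dipstick's collar, x as the lying dipstick's
- pliers: bystander: combination pliers lying on the bench, 171 mm long, 12 mm high
- driver_blue: bystander: screwdriver with a blue handle, 175 mm long, 27 mm high
- marker: bystander: white marker pen, 135 mm long
- offcut: bystander: small pine offcut, 26 x 44 x 22 mm

How it is judged:
By the outcome, as a careful person would: the job done as asked, in the order asked, and still so for the second after the job is handed in, while the arm keeps its last pose, push and grip.
It also fails if it takes over 67 s, if anything falls off the work surface, if the arm or the gripper's body presses on something with over 40 N, if the wrist force passes 120 N, or if a joint passes its speed limit or range.

## Working session

There is one attempt and no reset: what is moved stays moved. The work goes in short steps, Python scripts to look and compute and a tool call to move; the robot and the scene stay as the last step left them, time stands still between calls to the robot, and variables do not carry over. Pictures are saved under pics/ and viewed, at most 10 in all, crops included, and the job is handed in when it is done.

Besides the shell and the picture viewer there is one more tool, called after "Request:" by a JSON object that holds its "api" and its "payload". apply_moves: Moves the arm, as the interface text tells. Its arguments: {"type":"object","properties":{"delta_pos":{"type":"array"},"rot":{"type":"array"},"hand":{"type":"array"},"newtons":{"type":"number"}},"required":["delta_pos","rot","hand"]}

```bash
ls; mkdir -p pics; cat > h.py <<'E'
import numpy as np, cv2
from workcell import env, viewer, spotter
from scipy.spatial.transform import Rotation as Ro
def ray(p,uv,st=None):
    K=np.array(p["camera_matrix"]);u=np.array([(uv[0]-K[0,2])/K[0,0],(uv[1]-K[1,2])/K[1,1]])
    s=u.copy()
    for _ in range(20): s=u/(1+p["k1"]*(s@s))
    d=np.array([s[0],s[1],1.])
    if "mount" in p:
        M=np.array(p["mount"]);Rt=Ro.from_euler('xyz',st["ee_rot"],degrees=True).as_matrix()
        o=Rt@M[:3,3]+np.array(st["ee_pos"]);d=Rt@M[:3,:3]@d
    else:
        R=np.array(p["R"]);o=-R.T@np.array(p["t"]);d=R.T@d
    return o,d/np.linalg.norm(d)
def atz(p,uv,z,st=None):
    o,d=ray(p,uv,st);return o+d*(z-o[2])/d[2]
def tri(rays):
    A=np.zeros((3,3));b=np.zeros(3)
    for o,d in rays:
        P=np.eye(3)-np.outer(d,d);A+=P;b+=P@o
    x=np.linalg.solve(A,b);return x,[float(np.linalg.norm((np.eye(3)-np.outer(d,d))@(x-o))) for o,d in rays]
def proj(p,X):
    R=np.array(p["R"]);c=R@np.array(X)+np.array(p["t"]);s=c[:2]/c[2];s=s*(1+p["k1"]*(s@s));K=np.array(p["camera_matrix"])
    return [K[0,0]*s[0]+K[0,2],K[1,1]*s[1]+K[1,2]]
def save(p,n): cv2.imwrite("pics/"+n,p["pixels"][:,:,::-1])
E
python3 - <<'E'
from h import *
print(env.state(), env.hold_point_z)
P={}
for c in("side","top","wrist"):
    p=viewer.grab_frame(c);P[c]=p;save(p,c+"0.png")
    for q in["hasp_hinge","hasp_lip","tube_mouth","stick_grip","stick_collar","stick_tip","gearbox","stick_rest"]:
        print(c,q,[(np.round(r["position"],1).tolist(),round(float(r["score"]),2)) for r in spotter.landmark_of(p,q)[:2]])
im=np.vstack([P["side"]["pixels"],P["top"]["pixels"]])
print({k:P[k] [ "t"] for k in("side","top")}, P["wrist"]["mount"])
E
```

```text
pics
{'time_s': 0.0, 'qpos': array([ 6.23957898e+01,  1.83496718e+01,  8.97064684e+01,  8.40678862e-04,
        7.20431422e+01, -1.14416369e+00]), 'qvel': array([0.05229819, 0.0483111 , 0.05072143, 0.09531809, 0.08516099,
       0.12919996]), 'effort': array([-1.17274503e-03, -4.12460947e+01, -2.31975996e+01,  7.26112607e-02,
        4.57496429e-02, -1.34674374e-04]), 'ee_pos': array([255.92683061, 514.28489626, 184.63963984]), 'ee_rot': array([-1.79900753e+02, -2.78159820e-03,  1.53539691e+02]), 'force': array([ 0.29144664, -0.55311298, -0.51445082]), 'torque': array([ 0.01637908, -0.04444345,  0.0020924 ]), 'gripper_force': 0.0, 'gripper_width': 91.30063431164123} 18.8
side hasp_hinge [([312.1, 174.5], 0.66)]
side hasp_lip [([299.2, 150.0], 0.51)]
side tube_mouth [([331.1, 192.0], 0.49)]
side stick_grip [([283.9, 322.4], 0.74)]
side stick_collar [([282.0, 298.8], 0.65)]
side stick_tip [([275.7, 263.9], 0.9)]
side gearbox [([300.5, 212.6], 0.81), ([270.2, 171.9], 0.74)]
side stick_rest [([277.4, 316.4], 0.85)]
top hasp_hinge [([227.6, 155.4], 0.91), ([362.1, 238.8], 0.16)]
top hasp_lip [([232.5, 161.3], 0.51)]
top tube_mouth [([281.3, 152.6], 0.48)]
top stick_grip [([387.1, 242.2], 0.53)]
top stick_collar [([364.5, 235.4], 0.89)]
top stick_tip [([321.4, 231.4], 0.82), ([230.0, 159.5], 0.15)]
top gearbox [([237.1, 173.8], 0.75)]
top stick_rest [([357.7, 238.9], 0.63)]
wrist hasp_hinge []
wrist hasp_lip []
wrist tube_mouth []
wrist stick_grip []
wrist stick_collar []
wrist stick_tip []
wrist gearbox []
wrist stick_rest []
{'side': array([-479.64206669,  180.82137578, 1217.66705704]), 'top': array([   5.17537025,  513.40690842, 1138.902406  ])} [[ 1.01313204e-03 -9.61911779e-01 -2.73358197e-01  7.76235638e+01]
 [ 9.99999480e-01  1.00540458e-03  1.68354229e-04  1.00020322e-01]
 [ 1.12893668e-04 -2.73358226e-01  9.61912297e-01 -1.98943937e+02]
 [ 0.00000000e+00  0.00000000e+00  0.00000000e+00  1.00000000e+00]]
```

View pics/side0.png

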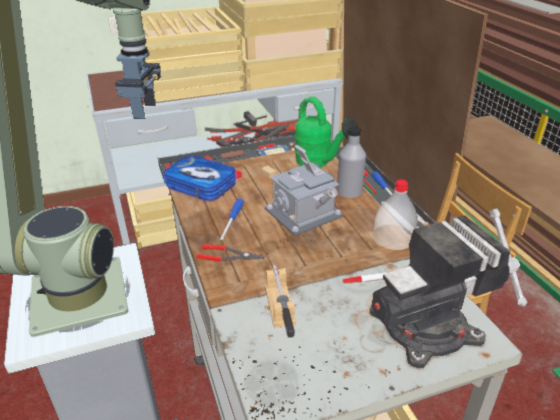

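View pics/top0.png

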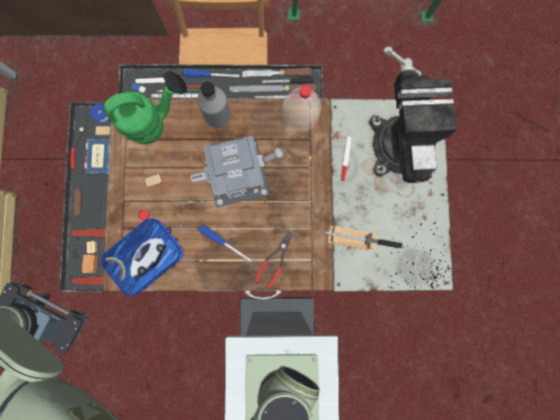

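The side view shows the reducer at about (303,200), with the hasp standing up at (302,158). The dipstick on its rest is at (282,300) with its handle at (288,320). In the top view the tube mouth is near (279,154), with the clear jug beside it at (300,108), and the stick runs from (330,232) to (400,245).

```bash
python3 - <<'E'
from h import *
s=viewer.grab_frame("side");t=viewer.grab_frame("top")
L=lambda p,q:spotter.landmark_of(p,q)
for q in["hasp_hinge","hasp_lip","tube_mouth","stick_grip","stick_collar","stick_tip","gearbox","stick_rest"]:
    a,b=L(s,q),L(t,q)
    if a and b:
        x,e=tri([ray(s,a[0]["position"]),ray(t,b[0]["position"])]);print(q,np.round(x),np.round(e,1))
z=dict(hasp_hinge=130,tube_mouth=137,stick_grip=55,stick_collar=55,stick_tip=55,gearbox=0)
for q in z:
    for n,p in(("s",s),("t",t)):
        r=L(p,q)
        if r: print(q,n,np.round(atz(p,r[0]["position"],z[q])))
# jug and bottles positions: base pixels approx
for n,uv in(("jug",(300,108)),("bottle",(213,107)),("vise",(420,150))): print(n,np.round(atz(t,uv,100)))
a=cv2.resize(s["pixels"][130:250,240:440],(800,480),interpolation=cv2.INTER_CUBIC);cv2.imwrite("pics/a.png",a[:,:,::-1])
a=cv2.resize(t["pixels"][80:220,180:340],(686,600),interpolation=cv2.INTER_CUBIC);cv2.imwrite("pics/b.png",a[:,:,::-1])
E
```

```text
hasp_hinge [653. 152. 117.] [3.3 3.3]
hasp_lip [ 547. -122.  351.] [34.4 34.4]
tube_mouth [647.   2. 151.] [0.2 0.2]
stick_grip [ 412. -294.   51.] [2.9 2.9]
stick_collar [ 428. -231.   57.] [0.9 0.9]
stick_tip [ 450. -116.   53.] [4. 4.]
gearbox [619. 126.   1.] [3.4 3.4]
stick_rest [ 422. -232.    0.] [3.5 3.5]
hasp_hinge s [641. 132. 130.]
hasp_hinge t [653. 150. 130.]
tube_mouth s [658.  22. 137.]
tube_mouth t [651.   1. 137.]
stick_grip s [ 408. -297.   55.]
stick_grip t [ 415. -294.   55.]
stick_collar s [ 430. -229.   55.]
stick_collar t [ 428. -231.   55.]
stick_tip s [ 453. -119.   55.]
stick_tip t [ 446. -115.   55.]
gearbox s [616. 128.   0.]
gearbox t [622. 126.   0.]
jug [787. -51. 100.]
bottle [789. 190. 100.]
vise [ 669. -384.  100.]
```

View pics/a.png

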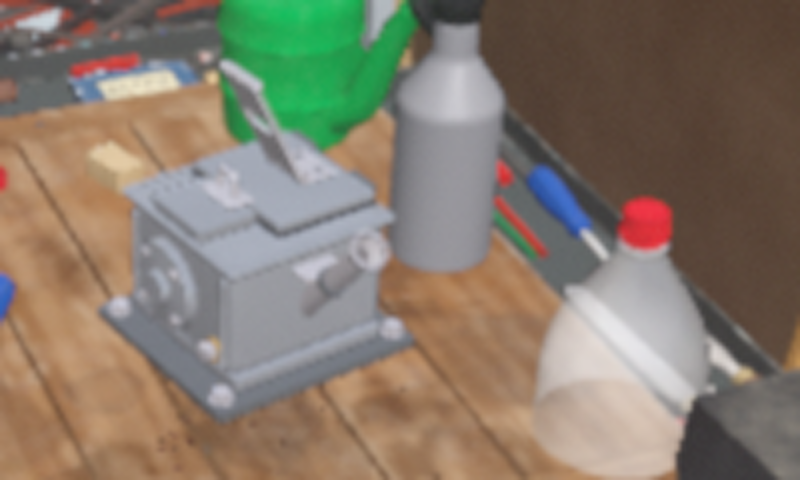

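View pics/b.png

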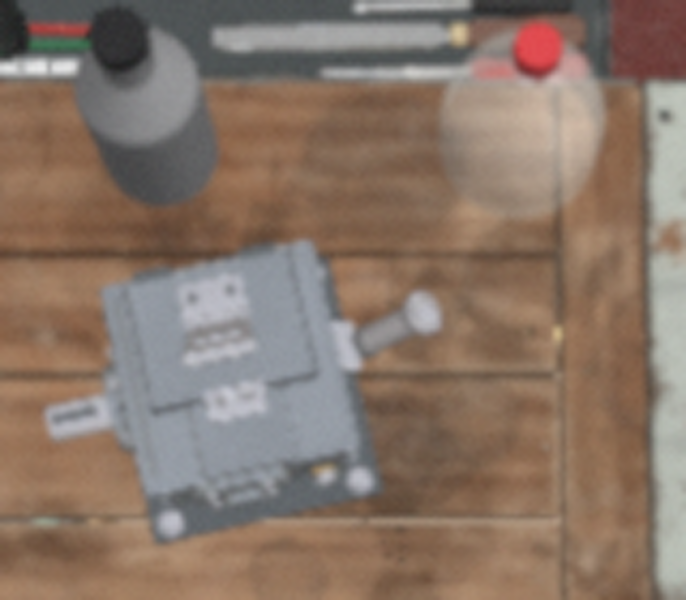

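Request:
{"api": "apply_moves", "payload": {"delta_pos": [[0.5, -0.7, 1], [0.5, -0.7, 1], [0.5, -0.7, 1], [0.5, -0.7, 1], [0.5, -0.7, 1], [0.5, -0.7, 1]], "rot": [[0, 0, -0.59], [0, 0, -0.59], [0, 0, -0.59], [0, 0, -0.59], [0, 0, -0.59], [0, 0, -0.59]], "hand": [0, 0, 0, 0, 0, 0]}}

```text
time_s: 3.35
ee_pos: [317.6, 430.5, 308.0]
ee_rot: [179.7, -0.2, 110.1]
force: [-0.6, 0.0, -0.7]
gripper_width: 53.6
gripper_force: 0.0
```

Request:
{"api": "apply_moves", "payload": {"delta_pos": [[0.9, -1, 0.3], [0.9, -1, 0.3], [0.9, -1, 0.3], [0.9, -1, 0.3], [0.9, -1, 0.3]], "rot": [[0, 0, 0], [0, 0, 0], [0, 0, 0], [0, 0, 0], [0, 0, 0]], "hand": [0, 0, 0, 0, 0]}}

```text
time_s: 3.77
ee_pos: [428.8, 306.3, 343.2]
ee_rot: [179.7, 0.2, 110.2]
force: [0.8, 0.8, 1.1]
gripper_width: 20.6
gripper_force: 0.0
```

Request:
{"api": "apply_moves", "payload": {"delta_pos": [[0.9, -1, 0], [0.9, -1, 0], [0.9, -1, 0], [0.9, -1, 0], [0.9, -1, 0]], "rot": [[0, 0, 0], [0, 0, 0], [0, 0, 0], [0, 0, 0], [0, 0, 0]], "hand": [0, 0, 0, 0, 0]}}

```text
time_s: 4.18
ee_pos: [535.8, 186.3, 340.3]
ee_rot: [-180.0, 0.2, 110.2]
force: [0.4, 0.0, -0.6]
gripper_width: 0.3
gripper_force: 0.0
```

Request:
{"api": "apply_moves", "payload": {"delta_pos": [[0.5, -0.7, 0], [0.5, -0.7, 0], [0.5, -0.7, 0], [0.5, -0.7, 0], [0.5, -0.7, 0], [0.5, -0.7, 0]], "rot": [[0, 0, 0], [0, 0, 0], [0, 0, 0], [0, 0, 0], [0, 0, 0], [0, 0, 0]], "hand": [0, 0, 0, 0, 0, 0]}}

```text
time_s: 4.68
ee_pos: [591.5, 107.9, 341.4]
ee_rot: [-180.0, -0.1, 110.6]
force: [0.0, -0.4, -0.6]
gripper_width: 0.6
gripper_force: 0.0
```

```bash
python3 - <<'E'
from h import *
import pickle
st=env.state();w=viewer.grab_frame("wrist")
for q in["hasp_hinge","hasp_lip","tube_mouth","gearbox"]:
    r=spotter.landmark_of(w,q)
    print(q,[(np.round(a["position"],1).tolist(),round(float(a["score"]),2)) for a in r[:2]], np.round(atz(w,r[0]["position"],{"gearbox":0,"tube_mouth":137}.get(q,130),st),1) if r else "")
pickle.dump((st,w),open("w1.pkl","wb"))
cv2.imwrite("pics/w1.png",cv2.resize(w["pixels"],(800,600))[:,:,::-1])
E
```

```text
hasp_hinge [([138.0, 311.4], 0.64), ([324.4, 178.0], 0.61)] [ 445.5 -172.9  130. ]
hasp_lip [([303.6, 183.3], 0.79), ([343.3, 24.2], 0.38)] [621. 121. 130.]
tube_mouth [] 
gearbox [([300.9, 164.0], 0.83)] [620.9 133.8   0. ]
```

View pics/w1.png

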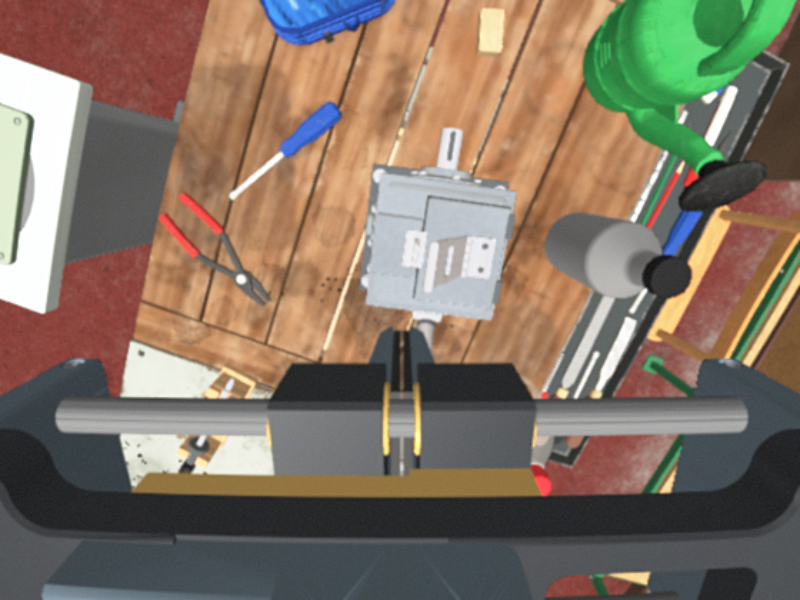

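The wrist view shows the strap leaning towards the robot, from its hinge at about (470,257) to its end at (430,262) in the 800-px picture. The staple is at (413,248), and the fingers hide the tube mouth at (425,330). I'll shift right to see the mouth.

Request:
{"api": "apply_moves", "payload": {"delta_pos": [[0.2, -1, 0], [0.2, -1, 0], [0.2, -1, 0], [0.2, -1, 0], [0.2, -1, 0], [0.2, -1, 0]], "rot": [[0, 0, -0.08], [0, 0, -0.08], [0, 0, -0.08], [0, 0, -0.08], [0, 0, -0.08], [0, 0, -0.08]], "hand": [0, 0, 0, 0, 0, 0]}}

```text
time_s: 5.43
ee_pos: [616.0, -12.5, 341.5]
ee_rot: [180.0, -0.0, 103.7]
force: [0.4, 0.1, 0.6]
gripper_width: 0.3
gripper_force: 0.0
```

```bash
python3 - <<'E'
from h import *
import pickle
st0,w0=pickle.load(open("w1.pkl","rb"))
f=800/560
for n,uv,z in(("hinge",(324.4,178),130),("staple",(413/f,248/f),140),("c1",(372/f,166/f),125),("c2",(513/f,188/f),125),("c3",(367/f,303/f),125),("c4",(493/f,319/f),125)):
    print(n,np.round(atz(w0,uv,z,st0),1))
st=env.state();w=viewer.grab_frame("wrist")
for q in["hasp_hinge","hasp_lip","tube_mouth","gearbox"]:
    r=spotter.landmark_of(w,q)
    print(q,[(np.round(a["position"],1).tolist(),round(float(a["score"]),2),np.round(atz(w,a["position"],{"gearbox":0,"tube_mouth":137}.get(q,130),st),1)) for a in r[:2]])
pickle.dump((st,w),open("w2.pkl","wb"))
cv2.imwrite("pics/w2.png",cv2.resize(w["pixels"][:260,150:460],(800,671),interpolation=cv2.INTER_CUBIC)[:600,:,::-1])
E
```

```text
hinge [645.7 138.5 130. ]
staple [595.9 128.  140. ]
c1 [532.5 185.4 125. ]
c2 [666.5 214.6 125. ]
c3 [573.2  56.  125. ]
c4 [702.3  86.1 125. ]
hasp_hinge [([330.3, 81.5], 0.98, array([646.1, 136.1, 130. ])), ([165.6, 258.6], 0.38, array([ 470.6, -166.9,  130. ]))]
hasp_lip []
tube_mouth [([308.6, 175.9], 0.92, array([650.1,   9.8, 137. ]))]
gearbox [([301.6, 91.0], 0.87, array([617.4, 132.2,   0. ]))]
```

View pics/w2.png

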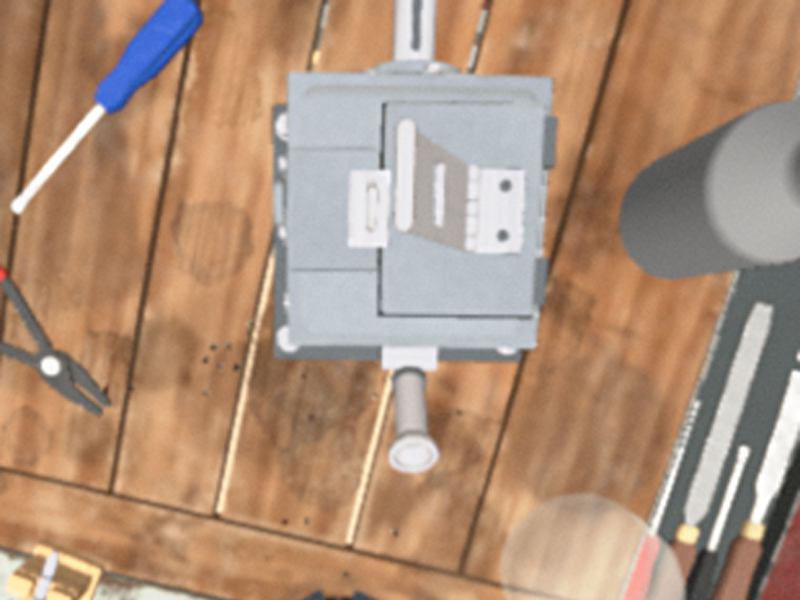

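The rim of the tube mouth is at about (413,455) in the crop, the strap runs from its hinge at (472,208) to its bead at (404,175), and the staple is at (372,208). Now I'll refine the positions.

```bash
python3 - <<'E'
from h import *
import pickle
st0,w0=pickle.load(open("w1.pkl","rb"));st,w=pickle.load(open("w2.pkl","rb"))
g=800/310
c=lambda u,v:(150+u/g,v/g)
C=[atz(w,c(*p),125,st)for p in((288,73),(553,78),(284,347),(537,347))]
print(np.round(C,1))
a=lambda d:np.degrees(np.arctan2(d[1],d[0]))
print("yaw",a(C[1]-C[0]),a(C[3]-C[2]),a(C[0]-C[2])-90,a(C[1]-C[3])-90)
print("bolts z0", )
s=viewer.grab_frame("side");t=viewer.grab_frame("top")
for uv in((308.6,175.9),c(413,452)):
    print("mouth",tri([ray(w,uv,st),ray(t,(278.9,152.8)),ray(s,(332.7,192.5))]),np.round(atz(w,uv,137,st),1),np.round(atz(t,(278.9,152.8),137),1),np.round(atz(s,(332.7,192.5),137),1))
print("bracket",np.round(atz(w,c(410,350),110,st),1))
print("hinge",np.round(atz(w,c(472,208),130,st),1),"staple",np.round(atz(w,c(374,208),145,st),1),np.round(atz(w,c(374,208),135,st),1))
H=np.array([645.9,137.3,130]);y=np.radians(13);x=np.array([np.cos(y),np.sin(y),0])
K=np.array(w["camera_matrix"])
def projw(X):
    M=np.array(w["mount"]);R=Ro.from_euler('xyz',st["ee_rot"],degrees=True).as_matrix()
    q=M[:3,:3].T@(R.T@(X-np.array(st["ee_pos"]))-M[:3,3]);s=q[:2]/q[2];s=s*(1+w["k1"]*(s@s));return np.array([K[0,0]*s[0]+K[0,2]-150,K[1,1]*s[1]+K[1,2]])*g
for th in(.9,1,1.1,1.2,1.3,1.4): print(th,np.round(projw(H+95*(-x*np.cos(th)+np.array([0,0,np.sin(th)])))))
E
```

```text
[[544.  177.8 125. ]
 [672.1 207.8 125. ]
 [571.6  47.9 125. ]
 [703.1  80.4 125. ]]
yaw 13.169194285756134 13.914109308748406 12.00149637609789 13.646135776162069
bolts z0
mouth (array([651.5171661 ,   8.80823131, 135.82168098]), [1.5192564531329782, 0.9688556021486668, 2.37781069192558]) [650.1   9.8 137. ] [650.2   8.8 137. ] [653.2   7.1 137. ]
mouth (array([652.35582593,   9.6074196 , 135.01627421]), [1.4523980626168371, 1.8108295873505846, 2.031498106872858]) [651.7  11.3 137. ] [650.2   8.8 137. ] [653.2   7.1 137. ]
bracket [638.8  62.4 110. ]
hinge [649.1 138.  130. ] staple [600.8 123.6 145. ] [600.9 125.1 135. ]
0.9 [352. 177.]
1 [371. 174.]
1.1 [392. 172.]
1.2 [415. 171.]
1.3 [439. 170.]
1.4 [463. 169.]
```

Request:
{"api": "apply_moves", "payload": {"delta_pos": [[0.18, 0.64, 0], [0.18, 0.64, 0], [0.18, 0.64, 0], [0.37, 1, -0.2], [0.37, 1, -0.2], [0.37, 1, -0.2]], "rot": [[0, 0, 0], [0, 0, 0], [0, 0, 0], [0, 0, 0], [0, 0, 0], [0, 0, 0]], "hand": [0, 0, 0, 0, 0, 0]}}

```text
time_s: 6.28
ee_pos: [660.4, 109.3, 314.3]
ee_rot: [-179.7, -0.1, 103.9]
force: [-0.4, -0.3, -0.8]
gripper_width: 0.2
gripper_force: 0.0
```

Request:
{"api": "apply_moves", "payload": {"delta_pos": [[0, 0.27, 0], [0, 0.27, -0.3], [0, 0.27, -0.6], [0, 0.27, -0.96], [0, 0.27, -0.96], [0, 0.27, -0.96]], "rot": [[0, 0, 0], [0, 0, 0], [0, 0, 0], [0, 0, 0], [0, 0, 0], [0, 0, 0]], "hand": [0, 0, 0, 0, 0, 0]}}

```text
time_s: 6.78
ee_pos: [659.1, 137.9, 200.9]
ee_rot: [-179.7, 0.0, 103.7]
force: [-0.6, -0.1, 1.3]
gripper_width: 0.4
gripper_force: 0.0
```

Request:
{"api": "apply_moves", "payload": {"delta_pos": [[-0.12, -0.03, 0], [-0.24, -0.055, 0], [-0.31, -0.07, -0.03], [-0.38, -0.09, -0.065], [-0.44, -0.1, -0.12], [-0.5, -0.12, -0.18], [-0.56, -0.13, -0.25], [-0.605, -0.14, -0.32], [-0.65, -0.15, -0.44], [-0.65, -0.15, -0.44]], "rot": [[0, 0, 0], [0, 0, 0], [0, 0, 0], [0, 0, 0], [0, 0, 0], [0, 0, 0], [0, 0, 0], [0, 0, 0], [0, 0, 0], [0, 0, 0]], "hand": [0, 0, 0, 0, 0, 0, 0, 0, 0, 0]}}

```text
time_s: 7.62
ee_pos: [577.7, 119.1, 154.7]
ee_rot: [-179.7, 0.0, 103.7]
force: [0.6, 0.2, -0.5]
gripper_width: 0.9
gripper_force: 0.5
```

Request:
{"api": "apply_moves", "payload": {"delta_pos": [[-0.01, 0, -0.06], [-0.02, -0.005, -0.12], [-0.02, -0.005, -0.12]], "rot": [[0, 0, 0], [0, 0, 0], [0, 0, 0]], "hand": [0, 0, 0]}}

```text
time_s: 7.87
ee_pos: [581.4, 120.3, 136.0]
ee_rot: [179.9, 0.0, 103.7]
force: [0.1, 0.0, -0.4]
gripper_width: 0.3
gripper_force: 0.2
```

Request:
{"api": "apply_moves", "payload": {"delta_pos": [[-0.02, -0.005, -0.03], [-0.02, -0.005, -0.045], [-0.02, -0.005, -0.045]], "rot": [[0, 0, 0], [0, 0, 0], [0, 0, 0]], "hand": [0, 0, 0]}}

```text
time_s: 8.12
ee_pos: [577.9, 119.9, 129.2]
ee_rot: [-180.0, 0.0, 103.7]
force: [-0.3, 0.2, -0.2]
gripper_width: 0.7
gripper_force: 0.1
```

```bash
python3 - <<'E'
from h import *
s=viewer.grab_frame("side");t=viewer.grab_frame("top")
a=cv2.resize(s["pixels"][130:230,250:350],(500,500),interpolation=cv2.INTER_CUBIC)
st=env.state();print(st["ee_pos"],st["force"])
cv2.imwrite("pics/c.png",a[:,:,::-1])
E
```

```text
[577.91897718 120.03391396 129.44815518] [ 0.17736408  0.60600826 -0.01576672]
```

View pics/c.png

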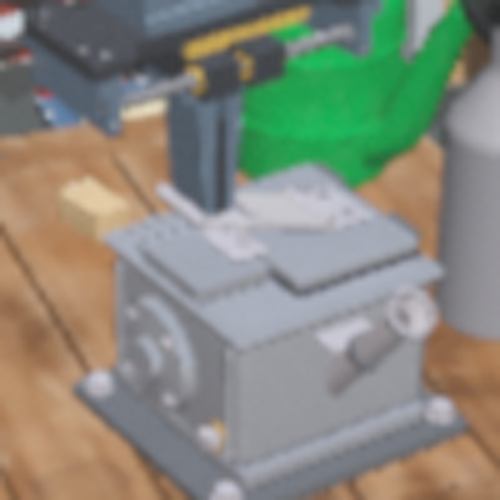

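The strap is nearly flat, with the fingers on its lip at (215,205) and the bead just in front at (175,195). I'll press down until the force shows it has stopped.

Request:
{"api": "apply_moves", "payload": {"delta_pos": [[0, 0, -0.015], [0, 0, -0.025], [0, 0, -0.025]], "rot": [[0, 0, 0], [0, 0, 0], [0, 0, 0]], "hand": [0, 0, 0]}}

```text
time_s: 8.47
ee_pos: [577.7, 120.0, 126.4]
ee_rot: [-180.0, -0.0, 103.7]
force: [-0.3, 0.2, -0.5]
gripper_width: 0.5
gripper_force: 0.0
```

Request:
{"api": "apply_moves", "payload": {"delta_pos": [[0, 0, -0.01], [0, 0, -0.01]], "rot": [[0, 0, 0], [0, 0, 0]], "hand": [0, 0]}}

```text
time_s: 8.63
ee_pos: [577.8, 120.0, 125.3]
ee_rot: [-180.0, -0.0, 103.7]
force: [0.1, -0.5, 0.2]
gripper_width: 0.7
gripper_force: 0.0
```

Request:
{"api": "apply_moves", "payload": {"delta_pos": [[0, 0, -0.015], [0, 0, -0.015]], "rot": [[0, 0, 0], [0, 0, 0]], "hand": [0, 0]}}

```text
time_s: 8.8
ee_pos: [577.7, 120.0, 123.4]
ee_rot: [-180.0, 0.0, 103.7]
force: [1.1, 0.2, -0.4]
gripper_width: 0.3
gripper_force: 0.1
```

```bash
python3 - <<'E'
from h import *
st=env.state();s=viewer.grab_frame("side");w=viewer.grab_frame("wrist")
a=cv2.resize(s["pixels"][140:200,270:330],(400,400),interpolation=cv2.INTER_CUBIC)
b=cv2.resize(w["pixels"][160:300,210:350],(400,400),interpolation=cv2.INTER_CUBIC)
print(st["ee_pos"],st["force"])
cv2.imwrite("pics/d.png",np.hstack([a,b])[:,:,::-1])
E
```

```text
[577.67533242 119.95030344 123.392905  ] [ 1.137407    0.23788777 -0.37242783]
```

View pics/d.png

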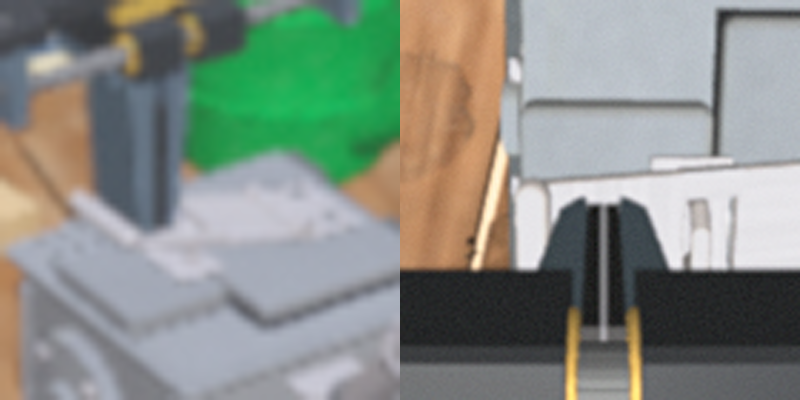

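The tapered fingertips rest on the lip between the bead at (535,190) and the staple at (697,235) in the wrist crop. The strap still looks slightly raised in the side crop, so I'll check its angle by projecting it into the pictures.

```bash
cat >> h.py <<'E'
def projw(w,st,X):
    K=np.array(w["camera_matrix"]);M=np.array(w["mount"]);R=Ro.from_euler('xyz',st["ee_rot"],degrees=True).as_matrix()
    q=M[:3,:3].T@(R.T@(np.array(X)-np.array(st["ee_pos"]))-M[:3,3]);s=q[:2]/q[2];s=s*(1+w["k1"]*(s@s));return np.array([K[0,0]*s[0]+K[0,2],K[1,1]*s[1]+K[1,2]])
E
python3 - <<'E'
from h import *
st=env.state();s=viewer.grab_frame("side");w=viewer.grab_frame("wrist")
H=np.array([648,137.5,130]);y=np.radians(13.2);x=np.array([np.cos(y),np.sin(y),0]);yy=np.array([-x[1],x[0],0]);z=np.array([0,0,1.])
S=lambda X:(np.array(proj(s,X))-[270,140])/.15
W=lambda X:(projw(w,st,X)-[210,160])/.35+[400,0]
print("TCP",S(st["ee_pos"]),W(st["ee_pos"]),st["force"],env.state()["effort"])
for th in(0,.1,.2,.3):
    d=-x*np.cos(th)+z*np.sin(th)
    print(th,"endR",S(H+95*d-20*yy).round(),"endL",S(H+95*d+20*yy).round(),"hingeR",S(H-20*yy).round(),"W endL",W(H+95*d+20*yy).round(),"slotL50",W(H+50*d+20*yy).round())
E
```

```text
TCP [131.97578409 273.7698161 ] [602.57859002 225.14039758] [ 0.56820013 -0.42145408  0.09197175] [ 9.69782241e-05 -4.34933567e+01 -2.18609995e+01  6.80608791e-02
  4.07323230e-02  1.88492055e-05]
0 endR [112. 297.] endL [ 57. 254.] hingeR [303. 230.] W endL [509. 152.] slotL50 [697. 154.]
0.1 endR [113. 276.] endL [ 58. 234.] hingeR [303. 230.] W endL [507. 164.] slotL50 [700. 160.]
0.2 endR [116. 255.] endL [ 61. 212.] hingeR [303. 230.] W endL [509. 177.] slotL50 [706. 166.]
0.3 endR [121. 233.] endL [ 66. 191.] hingeR [303. 230.] W endL [515. 190.] slotL50 [714. 173.]
```

Request:
{"api": "apply_moves", "payload": {"delta_pos": [[0, 0, 0.2], [0, 0, 0.5], [0, 0, 0.8], [-0.2, -0.6, 1], [-0.3, -1, 1], [-0.3, -1, 1]], "rot": [[0, 0, 0], [0, 0, 0], [0, 0, 0], [0, 0, 0], [0, 0, 0], [0, 0, 0]], "hand": [0, 0, 0, 0, 0, 0]}}

```text
time_s: 9.5
ee_pos: [542.5, 2.1, 244.6]
ee_rot: [179.9, 0.0, 103.8]
force: [0.8, -0.0, 0.1]
gripper_width: 0.4
gripper_force: 0.0
```

```bash
python3 - <<'E'
from h import *
import pickle
st=env.state();w=viewer.grab_frame("wrist");s=viewer.grab_frame("side")
H=np.array([648,137.5,130]);y=np.radians(13.2);x=np.array([np.cos(y),np.sin(y),0]);z=np.array([0,0,1.])
for q in("hasp_lip","hasp_hinge"):
    for n,p in(("w",w),("s",s)): print(n,q,[(np.round(a["position"],1),round(float(a["score"]),2)) for a in spotter.landmark_of(p,q)[:2]])
for th in(0,.1,.2,.3,.4,.6,.9,1.2):
    X=H+78*(-x*np.cos(th)+z*np.sin(th));print(th,projw(w,st,X).round(1),np.round(proj(s,X),1))
print("hinge",projw(w,st,H).round(1),np.round(proj(s,H),1))
pickle.dump((st,w),open("w3.pkl","wb"))
X=projw(w,st,H-50*x);u,v=int(X[0]),int(X[1]);print(u,v)
v0=max(0,v-70);u0=u-70
cv2.imwrite("pics/e.png",np.hstack([cv2.resize(w["pixels"][v0:v0+140,u0:u0+140],(400,400)),cv2.resize(s["pixels"][135:205,265:335],(400,400))])[:,:,::-1])
E
```

```text
w hasp_lip [(array([342.4,  92.9]), 0.77)]
s hasp_lip [(array([287.6, 171.2]), 0.72)]
w hasp_hinge [(array([413.8, 100.2]), 0.66)]
s hasp_hinge [(array([310.4, 173.1]), 0.91)]
0 [336.9  98.1] [287.9 179.5]
0.1 [338.7  97.4] [288.  176.9]
0.2 [341.5  96.6] [288.4 174.3]
0.3 [345.2  95.8] [289.  171.7]
0.4 [349.8  95.1] [289.8 169.1]
0.6 [361.9  93.6] [292.2 163.8]
0.9 [386.8  91.8] [297.1 156.6]
1.2 [417.4  91. ] [303.4 150.7]
hinge [412.6 100.1] [311.2 171.4]
364 98
```

View pics/e.png

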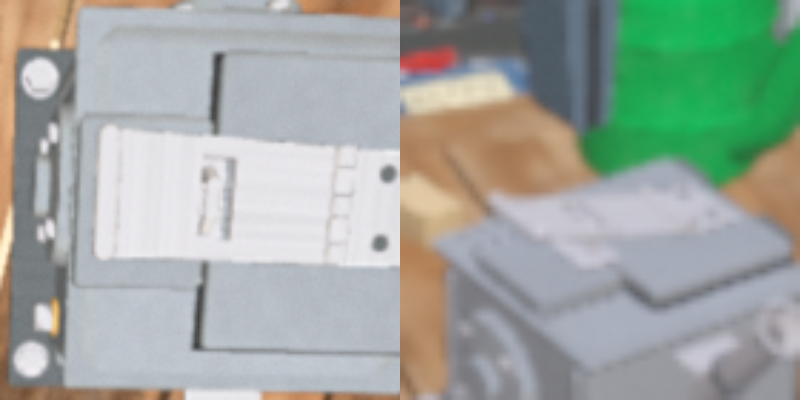

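The strap is still open at about 0.25 rad, and the staple has only just entered the slot at (215,200). I'll check where the fingertips really are in the wrist image.

```bash
python3 - <<'E'
from h import *
import pickle
st,w=pickle.load(open("w3.pkl","rb"))
R=Ro.from_euler('xyz',st["ee_rot"],degrees=True).as_matrix();T=np.array(st["ee_pos"])
for zz in(0,-10,-20,-30):
    print(zz,[projw(w,st,T+R@np.array([xx,0,zz])).round(0).tolist() for xx in(16,0,-16)])
im=cv2.cvtColor(w["pixels"],cv2.COLOR_RGB2GRAY)
print([(r,im[r,268:298:3].tolist()) for r in range(214,262,4)])
s=viewer.grab_frame("side")
print("side",np.round(proj(s,T),1),np.round(proj(s,T+[0,0,20]),1))
u=int(proj(s,T)[0])
g=s["pixels"]
for v in range(130,190,4): print(v,g[v,u-4:u+8:4].tolist())
E
```

```text
0 [[281.0, 218.0], [281.0, 239.0], [281.0, 259.0]]
-10 [[281.0, 222.0], [281.0, 244.0], [281.0, 265.0]]
-20 [[281.0, 227.0], [281.0, 250.0], [281.0, 272.0]]
-30 [[281.0, 232.0], [281.0, 256.0], [281.0, 279.0]]
[(214, [192, 240, 167, 164, 149, 142, 132, 124, 141, 150]), (218, [226, 200, 168, 162, 157, 147, 133, 143, 158, 149]), (222, [240, 142, 149, 148, 155, 142, 136, 151, 168, 144]), (226, [240, 156, 149, 150, 144, 135, 132, 155, 155, 140]), (230, [103, 91, 80, 131, 129, 112, 106, 73, 111, 135]), (234, [72, 71, 72, 35, 84, 42, 49, 69, 70, 74]), (238, [74, 73, 69, 29, 77, 41, 40, 68, 72, 69]), (242, [71, 72, 63, 29, 83, 35, 38, 74, 75, 71]), (246, [68, 69, 58, 29, 77, 35, 38, 73, 69, 75]), (250, [73, 71, 57, 24, 78, 36, 32, 70, 70, 71]), (254, [49, 69, 48, 30, 83, 37, 30, 72, 58, 51]), (258, [41, 69, 46, 27, 79, 32, 35, 71, 51, 39])]
side [293.7 164.1] [293.8 156.7]
130 [[83, 95, 107], [92, 107, 120], [86, 99, 113]]
134 [[80, 91, 101], [98, 113, 127], [91, 102, 112]]
138 [[80, 91, 101], [87, 99, 110], [85, 95, 106]]
142 [[79, 90, 99], [81, 92, 103], [81, 91, 101]]
146 [[78, 90, 100], [79, 91, 101], [81, 91, 100]]
150 [[77, 88, 98], [81, 93, 103], [83, 91, 101]]
154 [[173, 137, 105], [90, 93, 97], [81, 90, 100]]
158 [[189, 155, 123], [196, 163, 130], [46, 116, 63]]
162 [[177, 137, 102], [194, 160, 127], [82, 118, 68]]
166 [[178, 142, 109], [175, 138, 107], [175, 144, 121]]
170 [[197, 194, 202], [190, 188, 197], [191, 189, 199]]
174 [[207, 206, 216], [201, 199, 210], [201, 201, 212]]
178 [[164, 169, 182], [196, 196, 208], [188, 187, 199]]
182 [[163, 169, 181], [163, 169, 182], [165, 167, 177]]
186 [[163, 169, 181], [162, 166, 178], [150, 153, 160]]
```

The fingertips really end about 20 mm short of the reported TCP: side row 155 against 164 predicted. So the strap was only followed down to 0.25 rad. I'll go back over the lip and press further.

Request:
{"api": "apply_moves", "payload": {"delta_pos": [[0.15, 0.35, 0], [0.29, 0.7, 0], [0.29, 0.98, 0], [0.29, 0.98, -0.3], [0.29, 0.98, -0.6], [0.29, 0.98, -0.9], [0.29, 0.98, -0.95]], "rot": [[0, 0, 0], [0, 0, 0], [0, 0, 0], [0, 0, 0], [0, 0, 0], [0, 0, 0], [0, 0, 0]], "hand": [0, 0, 0, 0, 0, 0, 0]}}

```text
time_s: 10.43
ee_pos: [572.9, 121.6, 122.5]
ee_rot: [-179.3, -0.0, 103.9]
force: [-0.9, 0.6, -0.4]
gripper_width: 0.7
gripper_force: 0.1
```

Request:
{"api": "apply_moves", "payload": {"delta_pos": [[0, 0, -0.04], [0, 0, -0.08], [0, 0, -0.12], [0, 0, -0.15], [0, 0, -0.15]], "rot": [[0, 0, 0], [0, 0, 0], [0, 0, 0], [0, 0, 0], [0, 0, 0]], "hand": [0, 0, 0, 0, 0]}}

```text
time_s: 10.85
ee_pos: [578.0, 120.4, 112.0]
ee_rot: [179.9, 0.0, 103.7]
force: [0.1, 0.5, 1.0]
gripper_width: 0.4
gripper_force: 0.0
```

Request:
{"api": "apply_moves", "payload": {"delta_pos": [[0, 0, -0.02], [0, 0, -0.02]], "rot": [[0, 0, 0], [0, 0, 0]], "hand": [0, 0]}}

```text
time_s: 11.02
ee_pos: [577.7, 120.4, 109.3]
ee_rot: [179.9, 0.0, 103.7]
force: [0.3, -0.5, -0.7]
gripper_width: 0.5
gripper_force: 0.2
```

Request:
{"api": "apply_moves", "payload": {"delta_pos": [[0, 0, -0.015], [0, 0, -0.015]], "rot": [[0, 0, 0], [0, 0, 0]], "hand": [0, 0]}}

```text
time_s: 11.18
ee_pos: [577.5, 120.3, 107.1]
ee_rot: [180.0, 0.0, 103.7]
force: [0.0, -0.4, 0.5]
gripper_width: 0.6
gripper_force: 0.2
```

Request:
{"api": "apply_moves", "payload": {"delta_pos": [[0, 0, -0.015], [0, 0, -0.015]], "rot": [[0, 0, 0], [0, 0, 0]], "hand": [0, 0]}}

```text
time_s: 11.35
ee_pos: [577.4, 120.4, 105.1]
ee_rot: [-180.0, -0.0, 103.7]
force: [-0.1, -0.2, 0.4]
gripper_width: 0.2
gripper_force: 0.1
```

```bash
cat > hasp.py <<'E'
from h import *
st=env.state();w=viewer.grab_frame("wrist");s=viewer.grab_frame("side")
H=np.array([648,137.5,130]);y=np.radians(13.2);x=np.array([np.cos(y),np.sin(y),0]);yy=np.array([-x[1],x[0],0]);z=np.array([0,0,1.])
for n,p in(("w",w),("s",s)): print(n,[(np.round(a["position"],1),round(float(a["score"]),2)) for a in spotter.landmark_of(p,"hasp_lip")[:2]])
for th in(0,.05,.1,.2,.3):
    X=H+78*(-x*np.cos(th)+z*np.sin(th));print(th,projw(w,st,X).round(1),np.round(proj(s,X),1))
print(st["ee_pos"],st["force"])
E
python3 hasp.py
```

```text
w [(array([271.2, 255.9]), 0.95)]
s [(array([286.7, 179.1]), 0.54)]
0 [272.6 252.1] [287.9 179.5]
0.05 [272.6 254.7] [287.9 178.2]
0.1 [272.9 257.3] [288.  176.9]
0.2 [274.5 262.8] [288.4 174.3]
0.3 [277.7 268.7] [289.  171.7]
[577.35401456 120.42213935 105.0534888 ] [-0.12734181 -0.19244987  0.37963826]
```

Request:
{"api": "apply_moves", "payload": {"delta_pos": [[0, 0, -0.015], [0, 0, -0.015]], "rot": [[0, 0, 0], [0, 0, 0]], "hand": [0, 0]}}

```text
time_s: 11.72
ee_pos: [577.3, 120.4, 103.2]
ee_rot: [-180.0, -0.0, 103.7]
force: [-0.2, -0.5, 0.3]
gripper_width: 0.5
gripper_force: 0.0
```

Request:
{"api": "apply_moves", "payload": {"delta_pos": [[0, 0, -0.01], [0, 0, -0.01]], "rot": [[0, 0, 0], [0, 0, 0]], "hand": [0, 0]}}

```text
time_s: 11.88
ee_pos: [577.3, 120.4, 102.1]
ee_rot: [-180.0, 0.0, 103.7]
force: [-0.5, -0.1, -0.2]
gripper_width: 0.2
gripper_force: 0.0
```

Request:
{"api": "apply_moves", "payload": {"delta_pos": [[0, 0, -0.01], [0, 0, -0.01]], "rot": [[0, 0, 0], [0, 0, 0]], "hand": [0, 0]}}

```text
time_s: 12.05
ee_pos: [577.5, 120.4, 101.7]
ee_rot: [180.0, 0.0, 103.7]
force: [-1.4, 0.3, 5.6]
gripper_width: 0.6
gripper_force: 2.1
```

```bash
python3 hasp.py
```

```text
w [(array([272.4, 254.4]), 0.59)]
s [(array([289. , 178.7]), 0.63), (array([288. , 322.9]), 0.22)]
0 [272.3 254.3] [287.9 179.5]
0.05 [272.3 256.9] [287.9 178.2]
0.1 [272.6 259.6] [288.  176.9]
0.2 [274.2 265.3] [288.4 174.3]
0.3 [277.4 271.5] [289.  171.7]
[577.48424835 120.44830642 101.72441198] [-1.35135503  0.30979736  5.55650081]
```

Request:
{"api": "apply_moves", "payload": {"delta_pos": [[0, 0, -0.01], [0, 0, -0.01], [0, 0, -0.01]], "rot": [[0, 0, 0], [0, 0, 0], [0, 0, 0]], "hand": [0, 0, 0]}}

```text
time_s: 12.5
ee_pos: [577.5, 120.5, 101.6]
ee_rot: [179.9, 0.0, 103.7]
force: [-3.9, -0.3, 11.0]
gripper_width: 0.2
gripper_force: 5.4
```

Request:
{"api": "apply_moves", "payload": {"delta_pos": [[0, 0, 0.2], [0, 0, 0.5], [0, -0.1, 0.9], [-0.2, -0.6, 1], [-0.3, -1, 1], [-0.4, -1, 1]], "rot": [[0, 0, 0], [0, 0, 0], [0, 0, 0], [0, 0, 0], [0, 0, 0], [0, 0, 0]], "hand": [0, 0, 0, 1, 1, 1]}}

```text
time_s: 13.0
ee_pos: [530.7, -1.3, 220.7]
ee_rot: [179.8, 0.1, 103.8]
force: [0.3, -0.6, -0.3]
gripper_width: 17.5
gripper_force: 0.0
```

```bash
python3 hasp.py
```

```text
w [(array([352.1,  93.1]), 0.97)]
s [(array([286.6, 181. ]), 0.67)]
0 [354.5  95.1] [287.9 179.5]
0.05 [355.7  94.6] [287.9 178.2]
0.1 [357.1  94.2] [288.  176.9]
0.2 [360.6  93.3] [288.4 174.3]
0.3 [365.1  92.3] [289.  171.7]
[530.70838182  -1.26040258 220.67650494] [ 0.34072094 -0.5672113  -0.29927115]
```

Request:
{"api": "apply_moves", "payload": {"delta_pos": [[-0.36, -0.97, 0.1], [-0.36, -0.97, 0.1], [-0.36, -0.97, 0.1], [-0.36, -0.97, 0.1]], "rot": [[0, 0, -0.29], [0, 0, -0.29], [0, 0, -0.29], [0, 0, -0.29]], "hand": [1, 1, 1, 1]}}

```text
time_s: 13.53
ee_pos: [485.3, -120.5, 232.1]
ee_rot: [180.0, 0.2, 78.3]
force: [-0.1, 0.0, 0.6]
gripper_width: 60.0
gripper_force: 0.0
```

Request:
{"api": "apply_moves", "payload": {"delta_pos": [[-0.36, -0.97, 0.1], [-0.36, -0.97, 0.1], [-0.36, -0.97, 0.1], [-0.36, -0.97, 0.1]], "rot": [[0, 0, 0], [0, 0, 0], [0, 0, 0], [0, 0, 0]], "hand": [1, 1, 1, 1]}}

```text
time_s: 13.87
ee_pos: [442.3, -237.6, 244.0]
ee_rot: [180.0, 0.2, 78.5]
force: [0.6, 0.3, -0.4]
gripper_width: 86.9
gripper_force: 0.0
```

Request:
{"api": "apply_moves", "payload": {"delta_pos": [[-0.36, -0.97, 0.1], [-0.36, -0.97, 0.1], [-0.36, -0.97, 0.1], [-0.36, -0.97, 0.1], [-0.36, -0.97, 0.1]], "rot": [[0.285, -0.055, 0], [0.285, -0.055, 0], [0.285, -0.055, 0], [0.285, -0.055, 0], [0.285, -0.055, 0]], "hand": [1, 1, 1, 1, 1]}}

```text
time_s: 14.28
ee_pos: [399.3, -353.2, 251.9]
ee_rot: [-179.6, -25.2, 78.3]
force: [-0.2, -0.1, 0.0]
gripper_width: 91.1
gripper_force: 0.0
```

```bash
python3 - <<'E'
from h import *
st=env.state();w=viewer.grab_frame("wrist")
print(st["ee_pos"],st["ee_rot"],st["qpos"])
X={}
for q in("stick_grip","stick_collar","stick_tip"):
    r=spotter.landmark_of(w,q)
    if r: X[q]=atz(w,r[0]["position"],55,st);print(q,r[0]["position"],round(float(r[0]["score"]),2),X[q].round(1))
m=spotter.trace(w,"dipstick")[0]["mask"]
v,u=np.nonzero(m)
P=np.array([atz(w,(a,b),55,st)[:2] for a,b in list(zip(u,v))[::7]])
c=P.mean(0);_,sv,vt=np.linalg.svd(P-c);d=vt[0]*np.sign(vt[0][1]);pr=(P-c)@d
print("axis yaw",np.degrees(np.arctan2(d[1],d[0])),c,"ends",(c+d*pr.min()).round(1),(c+d*pr.max()).round(1),pr.max()-pr.min())
cv2.imwrite("pics/f.png",w["pixels"][:,:,::-1])
E
```

```text
[ 399.29698449 -353.16647462  251.92809405] [-179.59865196  -25.19542254   78.26373734] [-54.82834403  22.10365422  79.3025144   17.93818527  96.38168414
 -43.98417967]
stick_grip [415.0, 125.2] 0.71 [ 632.8 -213.5   55. ]
stick_collar [280.1, 165.2] 0.63 [ 420.6 -235.    55. ]
stick_tip [282.8, 93.2] 0.71 [ 447.6 -122.9   55. ]
axis yaw 80.01758088396667 [ 421.32982476 -253.72777594] ends [ 406.8 -336. ] [ 444.5 -121.9] 217.44626455537517
```

Request:
{"api": "apply_moves", "payload": {"delta_pos": [[0.08, 0.25, -1], [0.08, 0.25, -1], [0.08, 0.25, -1], [0.08, 0.25, -1], [0.08, 0.25, -1]], "rot": [[0, 0, 0.02], [0, 0, 0.02], [0, 0, 0.02], [0, 0, 0.02], [0, 0, 0.02]], "hand": [1, 1, 1, 1, 1]}}

```text
time_s: 14.95
ee_pos: [409.7, -316.3, 136.3]
ee_rot: [-179.8, -25.0, 80.6]
force: [0.3, -0.3, 0.5]
gripper_width: 91.6
gripper_force: 0.0
```

```bash
python3 - <<'E'
from h import *
st=env.state();print(st["ee_pos"],st["ee_rot"])
R=Ro.from_euler('xyz',st["ee_rot"],degrees=True).as_matrix()
t=viewer.grab_frame("top");w=viewer.grab_frame("wrist")
for n,p in(("t",t),("w",w)):
  r=spotter.trace(p,"dipstick")
  if r:
    v,u=np.nonzero(r[0]["mask"]);P=np.array([atz(p,(a,b),55,st)[:2] for a,b in list(zip(u,v))[::3]])
    c=P.mean(0);_,sv,vt=np.linalg.svd(P-c);d=vt[0]*np.sign(vt[0][1]);pr=(P-c)@d
    print(n,np.degrees(np.arctan2(d[1],d[0])),c,(c+d*pr.min()).round(1),(c+d*pr.max()).round(1))
    print("x at y=-299",c[0]+d[0]*(-299-c[1])/d[1])
d=np.array([415,-299,55])+42*R[:,2]-st["ee_pos"];print("delta",d/120)
E
```

```text
[ 409.70485234 -316.31309405  136.26866178] [-179.75287639  -25.04155763   80.60246792]
t 79.46992636354095 [ 423.66059597 -238.78001577] [ 406.4 -331.7] [ 444.1 -128.9]
x at y=-299 412.46678414631697
w 79.96551372046798 [ 420.32385005 -249.7497948 ] [ 405.5 -333.8] [ 443.3 -119.9]
x at y=-299 411.6091415035487
delta [ 0.06682654  0.2906791  -0.99433625]
```

Request:
{"api": "apply_moves", "payload": {"delta_pos": [[0.01, 0.08, -0.3], [0.025, 0.17, -0.6], [0.035, 0.25, -0.85], [0.042, 0.29, -0.99], [0.042, 0.29, -0.99], [0.042, 0.29, -0.99]], "rot": [[0, 0, -0.01], [0, 0, -0.01], [0, 0, -0.01], [0, 0, -0.01], [0, 0, -0.01], [0, 0, -0.01]], "hand": [1, 1, 1, 1, 0.8, 0.5]}}

```text
time_s: 15.65
ee_pos: [415.2, -285.0, 18.1]
ee_rot: [-180.0, -24.9, 79.6]
force: [-0.2, -0.4, 0.8]
gripper_width: 80.7
gripper_force: 0.0
```

Request:
{"api": "apply_moves", "payload": {"delta_pos": [[0, 0, 0], [0, 0, 0], [0, 0, 0], [0, 0, 0], [0, 0, 0], [0, 0, 0], [0, 0, 0], [0, 0, 0]], "rot": [[0, 0, 0], [0, 0, 0], [0, 0, 0], [0, 0, 0], [0, 0, 0], [0, 0, 0], [0, 0, 0], [0, 0, 0]], "hand": [0.1, 0, 0, 0, 0, 0, 0, 0], "newtons": 35}}

```text
time_s: 16.32
ee_pos: [414.4, -283.9, 17.1]
ee_rot: [-179.9, -24.9, 79.6]
force: [0.7, 1.3, -0.4]
gripper_width: 27.7
gripper_force: 0.0
```

Request:
{"api": "apply_moves", "payload": {"delta_pos": [[0, 0, 0], [0, 0, 0], [0, 0, 0], [0, 0, 0], [0, 0, 0]], "rot": [[0, 0, 0], [0, 0, 0], [0, 0, 0], [0, 0, 0], [0, 0, 0]], "hand": [0, 0, 0, 0, 0]}}

```text
time_s: 16.73
ee_pos: [414.7, -284.0, 17.0]
ee_rot: [-179.9, -24.9, 79.6]
force: [1.5, 0.2, -0.5]
gripper_width: 15.9
gripper_force: 35.0
```

Request:
{"api": "apply_moves", "payload": {"delta_pos": [[0, 0, 0.1], [0, 0, 0.2], [0, 0, 0.4], [0, 0, 0.7], [0, 0, 1], [0, 0, 1]], "rot": [[0, 0, 0], [0, 0, 0], [0, 0, 0], [0, 0, 0], [0, 0, 0], [0, 0, 0]], "hand": [0, 0, 0, 0, 0, 0]}}

```text
time_s: 17.23
ee_pos: [416.6, -286.3, 144.5]
ee_rot: [179.5, -24.5, 79.9]
force: [1.2, -1.2, -0.2]
gripper_width: 15.9
gripper_force: 35.0
```

```bash
cat > ins.py <<'E'
from h import *
# stick in tool frame from the grasp
yw=np.radians(79.8);xs=np.array([np.cos(yw),np.sin(yw),0]);Rs=np.column_stack([xs,[-xs[1],xs[0],0],[0,0,1]])
Rg=Ro.from_euler('xyz',[-179.9,-24.9,79.6],degrees=True).as_matrix();Tg=np.array([414.7,-284.0,17.0])
G0=np.array([412,-299,55.])
Rts=Rg.T@Rs; g=Rg.T@(G0-Tg)   # stick rotation, grip point in tool frame
M=np.array([651,9.5,137.]);gy=np.radians(13.2);yg=np.array([-np.sin(gy),np.cos(gy),0])
tz=-yg*np.cos(np.radians(50))+np.array([0,0,np.sin(np.radians(50))])
def stick(st):
    R=Ro.from_euler('xyz',st["ee_rot"],degrees=True).as_matrix();return np.array(st["ee_pos"])+R@g,R@Rts
def target(gap,level=None):  # tip 'gap' mm outside the mouth along the axis
    X=-tz;Y=np.cross([0,0,1],X);Y/=np.linalg.norm(Y);R=np.column_stack([X,Y,np.cross(X,Y)])
    G=M+tz*(gap+184);Rt=R@Rts.T;return G-Rt@g,Rt
def delta(st,T,Rt):
    R=Ro.from_euler('xyz',st["ee_rot"],degrees=True).as_matrix()
    return ((T-st["ee_pos"])/120).round(3),(Ro.from_matrix(Rt@R.T).as_rotvec()/1.5).round(3)
E
python3 - <<'E'
from ins import *
st=env.state();print(st["ee_pos"],st["ee_rot"])
G,R=stick(st);tip=G+184*R[:,0];col=G+69*R[:,0]
w=viewer.grab_frame("wrist");s=viewer.grab_frame("side")
for n,p,f in(("w",w,lambda X:projw(w,st,X)),("s",s,lambda X:np.array(proj(s,X)))):
    for q,X in(("stick_tip",tip),("stick_collar",col)):
        r=spotter.landmark_of(p,q);print(n,q,[(np.round(a["position"],1),round(float(a["score"]),2)) for a in r[:2]],"pred",f(X).round(1))
print("stick x",R[:,0])
for gap in(60,20,0,-115):
    T,Rt=target(gap);print(gap,T.round(1),Ro.from_matrix(Rt).as_euler('xyz',degrees=True).round(1),*delta(st,T,Rt),"hand dir",Rt[:,2].round(2))
E
```

```text
[ 416.63327343 -286.27402518  144.48361585] [179.51441478 -24.54093098  79.89387265]
w stick_tip [] pred [280.6  -4.3]
w stick_collar [(array([280.6, 149.4]), 0.93)] pred [280.9 148.8]
s stick_tip [] pred [272.7 221.6]
s stick_collar [] pred [281.5 253.5]
stick x [ 0.17626847  0.9843221  -0.00627931]
60 [ 691.2 -162.   287.8] [179.9  25.1 103. ] [2.288 1.036 1.194] [-0.581 -0.01   0.252] hand dir [ 0.1  -0.41 -0.91]
20 [ 685.4 -137.   257.2] [179.9  25.1 103. ] [2.239 1.244 0.939] [-0.581 -0.01   0.252] hand dir [ 0.1  -0.41 -0.91]
0 [ 682.4 -124.5  241.9] [179.9  25.1 103. ] [2.215 1.349 0.811] [-0.581 -0.01   0.252] hand dir [ 0.1  -0.41 -0.91]
-115 [665.5 -52.5 153.8] [179.9  25.1 103. ] [2.074 1.948 0.077] [-0.581 -0.01   0.252] hand dir [ 0.1  -0.41 -0.91]
```

Request:
{"api": "apply_moves", "payload": {"delta_pos": [[0.4, 0.1, 0.35], [0.5, 0.12, 0.7], [0.8, 0.2, 1], [0.8, 0.2, 1], [0.8, 0.2, 1], [0.8, 0.2, 1]], "rot": [[0, 0, 0], [0, 0, 0], [0, 0, 0.12], [0, 0, 0.25], [0, 0, 0.25], [0, 0, 0.25]], "hand": [0, 0, 0, 0, 0, 0]}}

```text
time_s: 18.03
ee_pos: [512.9, -259.3, 256.2]
ee_rot: [-179.9, -24.9, 101.4]
force: [-0.3, 0.6, -2.3]
gripper_width: 16.0
gripper_force: 35.0
```

Request:
{"api": "apply_moves", "payload": {"delta_pos": [[0.3, 0.1, 0.1], [0.6, 0.2, 0.2], [0.8, 0.3, 0.3], [0.8, 0.3, 0.3], [0.8, 0.3, 0.3], [0.8, 0.3, 0.3]], "rot": [[-0.05, 0, 0], [-0.12, 0, 0], [-0.2, -0.03, 0], [-0.28, -0.04, 0], [-0.3, -0.05, 0], [-0.3, -0.05, 0]], "hand": [0, 0, 0, 0, 0, 0]}}

```text
time_s: 18.53
ee_pos: [604.9, -221.2, 292.2]
ee_rot: [-179.0, 1.1, 101.0]
force: [-1.0, -1.1, -0.3]
gripper_width: 15.9
gripper_force: 35.0
```

```bash
python3 - <<'E'
from ins import *
st=env.state();print(st["ee_pos"],st["ee_rot"])
for gap in(60,25):
    T,Rt=target(gap);print(gap,*delta(st,T,Rt))
G,R=stick(st);print((G+184*R[:,0]).round(1),G.round(1))
E
```

```text
[ 604.85864885 -221.20840099  292.18964986] [-179.02154636    1.0988628   100.97896513]
60 [ 0.72   0.493 -0.036] [-0.271 -0.07   0.026]
25 [ 0.677  0.676 -0.26 ] [-0.271 -0.07   0.026]
[571.7 -56.2 252.4] [ 605.  -218.2  333. ]
```

Request:
{"api": "apply_moves", "payload": {"delta_pos": [[0.3, 0.2, 0.1], [0.6, 0.4, 0.1], [0.72, 0.49, 0], [0.72, 0.49, -0.036], [0.72, 0.49, -0.036], [0.72, 0.49, -0.036]], "rot": [[-0.08, -0.02, 0.01], [-0.16, -0.04, 0.02], [-0.24, -0.06, 0.026], [-0.271, -0.07, 0.026], [-0.271, -0.07, 0.026], [-0.271, -0.07, 0.026]], "hand": [0, 0, 0, 0, 0, 0]}}

```text
time_s: 19.03
ee_pos: [691.5, -165.9, 286.3]
ee_rot: [-179.9, 25.1, 103.0]
force: [0.6, -0.1, 0.1]
gripper_width: 15.9
gripper_force: 35.0
```

```bash
cat > chk.py <<'E'
from ins import *
st=env.state();print(st["ee_pos"],st["ee_rot"],st["force"].round(1))
G,R=stick(st);tip=G+184*R[:,0];col=G+69*R[:,0]
P={c:viewer.grab_frame(c) for c in("wrist","side","top")}
f=lambda c,X:projw(P[c],st,X) if c=="wrist" else np.array(proj(P[c],X))
for c in P:
    for q,X in(("stick_tip",tip),("stick_collar",col),("tube_mouth",M)):
        r=spotter.landmark_of(P[c],q);print(c,q,[(np.round(a["position"],1),round(float(a["score"]),2)) for a in r[:1]],"pred",f(c,X).round(1))
print("tip err vs axis",((tip-M)-tz*((tip-M)@tz)).round(1),"gap",(tip-M)@tz,"ang",np.degrees(np.arccos(-R[:,0]@tz)))
for gap in(60,25,0):
    T,Rt=target(gap);print(gap,*delta(st,T,Rt))
E
python3 chk.py; python3 - <<'E'
E
```

```text
[ 691.46898257 -165.92038287  286.31679105] [-179.92060686   25.07309516  102.97633787] [ 0.6 -0.1  0.1]
wrist stick_tip [] pred [280.3  -3.7]
wrist stick_collar [(array([278.2, 150.4]), 0.8)] pred [280.5 149.3]
wrist tube_mouth [] pred [281.2 -73.7]
side stick_tip [(array([345.7, 183.8]), 0.68)] pred [342.7 184.7]
side stick_collar [(array([366.1, 163.4]), 0.71)] pred [365.7 165.7]
side tube_mouth [(array([332.2, 189.5]), 0.76)] pred [331.5 192.2]
top stick_tip [(array([296.5, 143.9]), 0.61)] pred [295.3 144.8]
top stick_collar [(array([327.9, 127. ]), 0.57)] pred [328.3 127.7]
top tube_mouth [] pred [278.6 152.5]
tip err vs axis [-0.  -3.  -2.5] gap 61.36133264072002 ang 0.054714365278421884
60 [-0.002  0.033  0.012] [ 0.    -0.002  0.001]
25 [-0.045  0.215 -0.211] [ 0.    -0.002  0.001]
0 [-0.075  0.346 -0.371] [ 0.    -0.002  0.001]
```

Request:
{"api": "apply_moves", "payload": {"delta_pos": [[-0.02, 0.1, -0.08], [-0.04, 0.2, -0.18], [-0.057, 0.267, -0.275], [-0.057, 0.267, -0.275], [-0.057, 0.267, -0.275]], "rot": [[0, 0, 0], [0, 0, 0], [0, 0, 0], [0, 0, 0], [0, 0, 0]], "hand": [0, 0, 0, 0, 0]}}

```text
time_s: 20.05
ee_pos: [685.9, -132.9, 255.4]
ee_rot: [179.8, 25.2, 103.0]
force: [0.5, -0.7, -1.6]
gripper_width: 15.8
gripper_force: 35.0
```

```bash
python3 chk.py; python3 - <<'E'
from h import *
s=viewer.grab_frame("side");t=viewer.grab_frame("top")
a=cv2.resize(s["pixels"][150:210,310:370],(400,400),interpolation=cv2.INTER_CUBIC)
b=cv2.resize(t["pixels"][120:180,250:310],(400,400),interpolation=cv2.INTER_CUBIC)
cv2.imwrite("pics/g.png",np.hstack([a,b])[:,:,::-1])
E
```

```text
[ 685.92450753 -132.88178578  255.44015444] [179.84546729  25.22718387 103.03980043] [ 0.5 -0.7 -1.6]
wrist stick_tip [] pred [280.3  -3.7]
wrist stick_collar [(array([280.2, 153.4]), 0.57)] pred [280.5 149.3]
wrist tube_mouth [] pred [278.3 -20. ]
side stick_tip [(array([337.4, 190.1]), 0.85)] pred [334.5 189.2]
side stick_collar [(array([358.8, 170.5]), 0.6)] pred [355.8 171.2]
side tube_mouth [(array([331.6, 189.3]), 0.77)] pred [331.5 192.2]
top stick_tip [(array([224.5, 247.2]), 0.75)] pred [282.  149.9]
top stick_collar [] pred [312.9 133.9]
top tube_mouth [(array([281.2, 155.4]), 0.55)] pred [278.6 152.5]
tip err vs axis [1.2 1.4 0.9] gap 16.116624495084917 ang 0.1280656807263723
60 [ 0.044 -0.243  0.27 ] [ 0.001  0.001 -0.001]
25 [ 0.001 -0.06   0.046] [ 0.001  0.001 -0.001]
0 [-0.029  0.07  -0.113] [ 0.001  0.001 -0.001]
```

View pics/g.png

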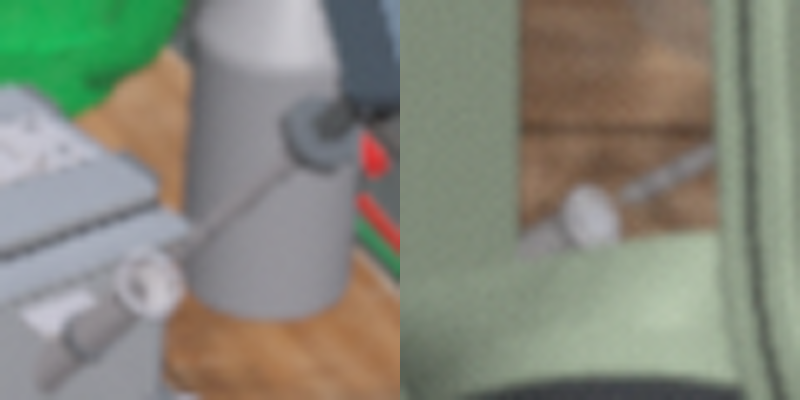

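The tip at (185,250) lines up with the mouth at (150,283) in the side crop, and the top crop agrees within about 1 px, so I'll insert it.

Request:
{"api": "apply_moves", "payload": {"delta_pos": [[-0.012, 0.04, -0.05], [-0.025, 0.08, -0.107], [-0.035, 0.12, -0.155], [-0.045, 0.165, -0.21], [-0.055, 0.208, -0.267], [-0.055, 0.208, -0.267]], "rot": [[0, 0, 0], [0, 0, 0], [0, 0, 0], [0, 0, 0], [0, 0, 0], [0, 0, 0]], "hand": [0, 0, 0, 0, 0, 0]}}

```text
time_s: 21.25
ee_pos: [678.3, -106.6, 221.3]
ee_rot: [180.0, 25.1, 103.1]
force: [0.3, 0.5, -2.0]
gripper_width: 16.0
gripper_force: 35.0
```

```bash
python3 chk.py | grep -v top
```

```text
[ 678.30431269 -106.63672747  221.27563029] [179.99215875  25.12342546 103.1132819 ] [ 0.3  0.5 -2. ]
wrist stick_tip [] pred [280.3  -3.7]
wrist stick_collar [(array([281.8, 152.6]), 0.89)] pred [280.5 149.3]
wrist tube_mouth [(array([282.4,  28.5]), 0.86)] pred [280.6  29.9]
side stick_tip [(array([330.9, 194.8]), 0.82)] pred [326.8 195.8]
side stick_collar [(array([347.7, 178.3]), 0.5)] pred [347.  178.9]
side tube_mouth [(array([331.7, 187.3]), 0.57)] pred [331.5 192.2]
tip err vs axis [-0.4  0.5  0.5] gap -27.528756227833433 ang 0.10165374199013573
60 [ 0.108 -0.461  0.554] [ 0.    -0.001 -0.001]
25 [ 0.065 -0.279  0.331] [ 0.    -0.001 -0.001]
0 [ 0.034 -0.148  0.171] [ 0.    -0.001 -0.001]
```

Request:
{"api": "apply_moves", "payload": {"delta_pos": [[-0.014, 0.06, -0.073], [-0.028, 0.12, -0.147], [-0.042, 0.18, -0.22], [-0.056, 0.24, -0.294], [-0.07, 0.3, -0.367], [-0.07, 0.3, -0.367]], "rot": [[0, 0, 0], [0, 0, 0], [0, 0, 0], [0, 0, 0], [0, 0, 0], [0, 0, 0]], "hand": [0, 0, 0, 0, 0, 0]}}

```text
time_s: 22.35
ee_pos: [669.4, -70.2, 176.5]
ee_rot: [-179.9, 25.1, 103.2]
force: [-0.3, 0.2, -1.5]
gripper_width: 15.7
gripper_force: 35.0
```

```bash
python3 chk.py | grep -v top
```

```text
[669.42953807 -70.18599177 176.53291226] [-179.93393102   25.11616617  103.1672194 ] [-0.3  0.2 -1.5]
wrist stick_tip [] pred [280.3  -3.7]
wrist stick_collar [(array([281.1, 153.1]), 0.7)] pred [280.5 149.3]
wrist tube_mouth [(array([281.3, 106.6]), 0.57)] pred [281.2 107.2]
side stick_tip [(array([272.4, 175.5]), 0.43)] pred [317.5 203.5]
side stick_collar [(array([338.8, 186.9]), 0.47)] pred [336.2 187.8]
side tube_mouth [(array([332.8, 189.6]), 0.6)] pred [331.5 192.2]
tip err vs axis [-0.8  0.4  0.5] gap -85.91203476487324 ang 0.1654443003004811
60 [ 0.182 -0.765  0.927] [ 0.001 -0.001 -0.001]
25 [ 0.139 -0.583  0.704] [ 0.001 -0.001 -0.001]
0 [ 0.108 -0.452  0.544] [ 0.001 -0.001 -0.001]
```

Request:
{"api": "apply_moves", "payload": {"delta_pos": [[-0.01, 0.043, -0.053], [-0.02, 0.087, -0.107], [-0.031, 0.13, -0.16], [-0.031, 0.13, -0.16]], "rot": [[0, 0, 0], [0, 0, 0], [0, 0, 0], [0, 0, 0]], "hand": [0, 0, 0, 0]}}

```text
time_s: 23.28
ee_pos: [665.9, -55.2, 158.0]
ee_rot: [-180.0, 25.1, 103.1]
force: [-0.7, 0.3, -1.8]
gripper_width: 15.8
gripper_force: 35.0
```

Request:
{"api": "apply_moves", "payload": {"delta_pos": [[-0.002, 0.01, -0.013], [-0.004, 0.02, -0.025], [-0.004, 0.02, -0.025]], "rot": [[0, 0, 0], [0, 0, 0], [0, 0, 0]], "hand": [0, 0, 0]}}

```text
time_s: 23.53
ee_pos: [666.8, -53.9, 157.3]
ee_rot: [179.8, 25.2, 103.0]
force: [0.3, -0.1, -1.5]
gripper_width: 16.1
gripper_force: 35.0
```

Request:
{"api": "apply_moves", "payload": {"delta_pos": [[-0.002, 0.01, -0.013], [-0.002, 0.01, -0.013]], "rot": [[0, 0, 0], [0, 0, 0]], "hand": [0, 0]}}

```text
time_s: 23.7
ee_pos: [666.6, -52.8, 155.8]
ee_rot: [179.8, 25.2, 102.9]
force: [-0.3, 0.2, -1.6]
gripper_width: 15.8
gripper_force: 35.0
```

Request:
{"api": "apply_moves", "payload": {"delta_pos": [[-0.002, 0.01, -0.013], [-0.002, 0.01, -0.013]], "rot": [[0, 0, 0], [0, 0, 0]], "hand": [0, 0]}}

```text
time_s: 23.87
ee_pos: [666.2, -51.7, 154.1]
ee_rot: [179.8, 25.2, 102.9]
force: [-0.7, -0.2, -0.6]
gripper_width: 15.8
gripper_force: 35.0
```

Request:
{"api": "apply_moves", "payload": {"delta_pos": [[-0.002, 0.01, -0.013], [-0.002, 0.01, -0.013]], "rot": [[0, 0, 0], [0, 0, 0]], "hand": [0, 0]}}

```text
time_s: 24.03
ee_pos: [666.1, -50.4, 152.6]
ee_rot: [179.8, 25.2, 103.0]
force: [-0.1, 0.3, -0.1]
gripper_width: 15.8
gripper_force: 35.0
```

Request:
{"api": "apply_moves", "payload": {"delta_pos": [[-0.002, 0.01, -0.013], [-0.002, 0.01, -0.013]], "rot": [[0, 0, 0], [0, 0, 0]], "hand": [0, 0]}}

```text
time_s: 24.2
ee_pos: [666.2, -50.4, 152.6]
ee_rot: [179.7, 25.4, 103.0]
force: [-0.7, -2.7, 3.4]
gripper_width: 15.6
gripper_force: 35.0
```

Request:
{"api": "apply_moves", "payload": {"delta_pos": [[-0.002, 0.01, -0.013], [-0.002, 0.01, -0.013], [-0.002, 0.01, -0.013]], "rot": [[0, 0, 0], [0, 0, 0], [0, 0, 0]], "hand": [0, 0, 0]}}

```text
time_s: 24.45
ee_pos: [666.2, -50.3, 152.6]
ee_rot: [179.7, 25.5, 102.9]
force: [-2.2, -4.2, 8.2]
gripper_width: 15.6
gripper_force: 35.0
```

```bash
python3 chk.py | grep -v top
```

```text
[666.24877563 -50.30581911 152.63773835] [179.67500068  25.50738084 102.91838895] [-2.2 -4.2  8.2]
wrist stick_tip [(array([257.2, 227.2]), 0.59)] pred [280.3  -3.7]
wrist stick_collar [(array([279.6, 152.4]), 0.65)] pred [280.5 149.3]
wrist tube_mouth [(array([281. , 150.8]), 0.57)] pred [278.6 153.1]
side stick_tip [] pred [313.7 207.4]
side stick_collar [(array([334. , 194.3]), 0.65)] pred [331.4 192.3]
side tube_mouth [(array([331.4, 191. ]), 0.58)] pred [331.5 192.2]
tip err vs axis [ 1.6  0.  -0.3] gap -117.38098174213218 ang 0.43803395311586774
60 [ 0.208 -0.931  1.126] [ 0.004  0.004 -0.   ]
25 [ 0.165 -0.748  0.903] [ 0.004  0.004 -0.   ]
0 [ 0.135 -0.618  0.743] [ 0.004  0.004 -0.   ]
```

Request:
{"api": "apply_moves", "payload": {"delta_pos": [[0.015, -0.065, 0.08], [0.03, -0.14, 0.17], [0.05, -0.23, 0.28], [0.072, -0.32, 0.39], [0.093, -0.41, 0.5], [0.113, -0.5, 0.61], [0.134, -0.6, 0.73], [0.16, -0.72, 0.88], [0.175, -0.78, 0.95], [0.175, -0.78, 0.95]], "rot": [[0, 0, 0], [0, 0, 0], [0, 0, 0], [0, 0, 0], [0, 0, 0], [0, 0, 0], [0, 0, 0], [0, 0, 0], [0, 0, 0], [0, 0, 0]], "hand": [0, 0, 0, 0, 0, 0, 0, 0, 0, 0]}}

```text
time_s: 25.88
ee_pos: [687.8, -143.6, 266.7]
ee_rot: [179.4, 25.3, 102.7]
force: [0.3, -0.5, -0.4]
gripper_width: 15.8
gripper_force: 35.0
```

Request:
{"api": "apply_moves", "payload": {"delta_pos": [[0.05, -0.23, 0.28], [0.1, -0.4, 0.5], [0.1, -0.45, 0.7], [0.1, -0.45, 0.7]], "rot": [[0, 0, 0], [0, 0, 0], [0, 0, 0], [0, 0, 0]], "hand": [0, 0, 0, 0]}}

```text
time_s: 26.22
ee_pos: [700.1, -197.5, 352.9]
ee_rot: [179.2, 25.4, 102.6]
force: [0.2, 0.2, 0.2]
gripper_width: 15.7
gripper_force: 35.0
```

```bash
cat > lev.py <<'E'
from ins import *
st=env.state();G,R=stick(st);x=R[:,0];print("G",G.round(1),"x",x.round(3),"pitch",np.degrees(np.arcsin(x[2])),"q",st["qpos"].round(0),st["ee_pos"].round(1),st["force"].round(1))
yaw=np.arctan2(x[1],x[0]);c,s=np.cos(yaw),np.sin(yaw)
L=np.array([[c,-s,0],[s,c,0],[0,0,1.]])
print("rot",delta(st,st["ee_pos"],L@Rts.T)[1])
P={k:viewer.grab_frame(k) for k in("wrist","side","top")}
f=lambda k,X:projw(P[k],st,X) if k=="wrist" else np.array(proj(P[k],X))
for k in P:
    for q,X in(("stick_tip",G+184*x),("stick_collar",G+69*x),("stick_grip",G)):
        r=spotter.landmark_of(P[k],q);print(k,q,[(np.round(a["position"],1),round(float(a["score"]),2)) for a in r[:1]],"pred",f(k,X).round(1))
E
python3 lev.py
```

```text
G [ 695.3 -178.6  388.9] x [-0.137  0.624 -0.77 ] pitch -50.3194624747641 q [ -5.  24.  62. -24.  85. -18.] [ 700.1 -197.5  352.9] [0.2 0.2 0.2]
rot [ 0.57   0.136 -0.005]
wrist stick_tip [] pred [280.3  -3.7]
wrist stick_collar [(array([281.6, 154.3]), 0.76)] pred [280.5 149.3]
wrist stick_grip [(array([281.8, 262.9]), 0.77)] pred [280.7 260.7]
side stick_tip [(array([356. , 166.3]), 0.79)] pred [354.3 166.7]
side stick_collar [(array([380.8, 145.3]), 0.66)] pred [379.  144.8]
side stick_grip [(array([393.6, 129.4]), 0.63)] pred [396.2 129.7]
top stick_tip [(array([306.8, 137.7]), 0.69)] pred [310.3 133.3]
top stick_collar [(array([345.9, 112.1]), 0.46)] pred [347.1 114.6]
top stick_grip [] pred [372.6 101.6]
```

Request:
{"api": "apply_moves", "payload": {"delta_pos": [[-0.1, 0, 0], [-0.25, 0, 0], [-0.4, 0, 0], [-0.6, 0, 0], [-0.8, 0, 0], [-0.9, 0, 0], [-1, 0, 0], [-1, 0, 0], [-1, 0, 0], [-1, 0, 0]], "rot": [[0.06, 0.014, 0], [0.13, 0.03, 0], [0.2, 0.048, 0], [0.27, 0.064, 0], [0.34, 0.081, 0], [0.41, 0.098, 0], [0.48, 0.115, -0.003], [0.54, 0.13, -0.005], [0.57, 0.136, -0.005], [0.57, 0.136, -0.005]], "hand": [0, 0, 0, 0, 0, 0, 0, 0, 0, 0]}}

```text
time_s: 27.65
ee_pos: [578.6, -198.6, 345.0]
ee_rot: [-179.4, -25.3, 102.2]
force: [-0.4, -0.2, -1.1]
gripper_width: 15.6
gripper_force: 35.0
```

Request:
{"api": "apply_moves", "payload": {"delta_pos": [[0, 0, 0], [0, 0, 0], [0, 0, 0], [0, 0, 0]], "rot": [[0, 0, 0], [0, 0, 0], [0, 0, 0], [0, 0, 0]], "hand": [0, 0, 0, 0]}}

```text
time_s: 27.98
ee_pos: [578.7, -194.7, 348.7]
ee_rot: [-179.7, -25.0, 102.6]
force: [0.2, 0.3, -0.5]
gripper_width: 15.5
gripper_force: 35.0
```

```bash
cat >> lev.py <<'E'
R3=[(ray(P[k],spotter.landmark_of(P[k],q)[0]["position"]) ) for q in("stick_tip","stick_collar","stick_grip") for k in("side","top")if spotter.landmark_of(P[k],q)] 
if len(R3)==6:
    for i in(0,2,4): print(tri(R3[i:i+2]))
E
python3 lev.py; python3 hasp.py
```

```text
G [ 582.2 -209.6  386.7] x [-0.223  0.975  0.003] pitch 0.14436227288710438 q [-30.  29.  55.  19. 113. -38.] [ 578.7 -194.7  348.7] [ 0.2  0.3 -0.5]
rot [-0.001 -0.002 -0.   ]
wrist stick_tip [] pred [280.5  -4.2]
wrist stick_collar [(array([280.5, 152.9]), 0.64)] pred [280.8 148.9]
wrist stick_grip [(array([283.8, 262.9]), 0.59)] pred [281.  260.4]
side stick_tip [(array([301. , 113.7]), 0.89)] pred [299.  113.6]
side stick_collar [(array([333.9, 134.4]), 0.63)] pred [331.1 133.1]
side stick_grip [(array([352.1, 145.6]), 0.52)] pred [352.8 146.3]
top stick_tip [(array([298.7, 175.7]), 0.75)] pred [301.3 175.4]
top stick_collar [(array([356.5, 163.9]), 0.77)] pred [356.6 162.9]
top stick_grip [(array([388.8, 157.9]), 0.89)] pred [389.2 155.6]
(array([544.19321721, -26.11624247, 383.9936118 ]), [3.151228736026413, 3.1512287360264954])
(array([ 568.84509758, -144.09042395,  383.51834449]), [3.317300562307162, 3.3173005623069733])
(array([ 578.92989976, -208.96764356,  387.95296686]), [1.7828958110099042, 1.782895811009736])
w [(array([318.2,  59.4]), 0.77)]
s [(array([285.3, 180. ]), 0.48)]
0 [319.8  59.7] [287.9 179.5]
0.05 [320.2  58.1] [287.9 178.2]
0.1 [320.6  56.5] [288.  176.9]
0.2 [322.   53.3] [288.4 174.3]
0.3 [323.8  50.1] [289.  171.7]
[ 578.6253529  -195.73760218  347.67870526] [0.16327485 0.04871166 0.15877761]
```

```bash
python3 - <<'E'
from ins import *
st=env.state();G,R=stick(st);x=R[:,0]
s=viewer.grab_frame("side");m=spotter.trace(s,"dipstick")[0]["mask"]
def line(pt):
    a=np.array(proj(s,G+75*pt));b=np.array(proj(s,G+184*pt));return a,b,np.degrees(np.arctan2(*(b-a)[::-1]))
v,u=np.nonzero(m);a,b,_=line(x);d=(b-a)/np.linalg.norm(b-a)
t=(np.c_[u,v]-a)@d;k=(t>5)&(t<np.linalg.norm(b-a)-3);P=np.c_[u,v][k].astype(float)
for sel in(P,):
    c=sel.mean(0);D=np.linalg.svd(sel-c)[2][0];D*=np.sign(D@d);print("seen",np.degrees(np.arctan2(D[1],D[0])),len(sel),c)
Q=np.c_[u,v].astype(float);c=Q.mean(0);D=np.linalg.svd(Q-c)[2][0];D*=np.sign(D@d);print("whole",np.degrees(np.arctan2(D[1],D[0])))
ax=np.cross(x,[0,0,1])
for p in(-4,-2,0,2,4): print(p,line(Ro.from_rotvec(np.radians(p)*ax).apply(x))[2])
E
```

```text
seen -147.40978341394253 80 [313.1125 121.9875]
whole -148.56789651606567
-4 -152.91076551288754
-2 -150.62718296275676
0 -148.42803120240526
2 -146.3097695872423
4 -144.26860902470912
```

```bash
python3 -c "
from h import *
print(env.job_done())"
```

```text
the job is handed in; nothing more can be done
None
```

The job is handed in, but no verdict came back: the hasp is closed over the staple, the dipstick went in until its collar stopped on the mouth, and the gripper now holds it level to within about 1°, roughly 385 mm above the bench; I made no final check of the pliers, screwdriver, marker and offcut.

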